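# Line up pressed pellets on the loading tray

## Robot

A 6-joint arm with a two-finger parallel gripper is mounted at the origin on the work surface; the furniture and walls round the work are solid. World frame = base frame: x ahead of the robot, y to its left, z up, the work surface at z = 0. Lengths are in m, angles in rad, forces in N, time in s.
With the tool pointing down it reaches from about 0.375 to 0.9 m from the base axis. Payload 3.1 kg.
Tool frame: the origin (TCP) lies at the centre of the arm's flange, where the gripper is bolted on; the fingertips stand robot.tip_extent ahead of it and the grasp point (between the pads) lies 164 mm ahead of it (robot.tip_extent is the distance from the TCP to the fingertips, in m); z points along the fingers, y is the line along which they close (so a half turn about z gives the same grasp; the last joint's range is limited). The gripper opens to 87 mm and grips with 3 to 60 N. Pads are 19 mm wide; open, the fingers measure 117 mm over their backs; the gripper's body (75 mm by 190 mm) begins 51 mm behind the grasp point.
Start: joints at [-1.296, 0.527, 1.433, -0, 1.181, -0.178], TCP at [0.273, -0.562, 0.405] pointing down, gripper open.
Joint ranges: [-3.08, 3.08], [-0.75, 2.2], [0.22, 2.44], [-1.43, 4.57], [0, 2.65], [-2.85, 2.85]. Speed limits (rad/s): [2.79, 2.79, 3.14, 3.14, 3.14, 3.14].

## Interface

Orientations are given as a unit quaternion [x, y, z, w].
In Python, from rig import get_obs, camera, hand_in, cut_out, robot gives the robot as it stands.
- The arm moves only by the tool step_arm, never from a script. Its argument "rows" is a list of rows, each a list of 6 numbers: the shift along the world's x, y, z in m, then the turn, a rotation vector about the world's x, y, z in degrees. A call has 1 to 12 rows; each row shifts and turns the commanded pose from where the row before left it; what a row does not reach is not made up. A row lasts 1/8 s, in which the tool goes at most 62.5 mm and 10.7 degrees, less where a joint would pass 70% of its speed; a pose out of reach is approached as far as the arm can. A call is refused whole if a number of a shift passes 0.0625 or a number of a turn 10.7, either way. A call with a gripper value outside its range is refused whole. "jaw" is the finger opening in m, from 0 to 0.087, set as the call begins (left out, the last holds). The fingers move at their own pace and stop on an object; "squeeze" is the grip in N (left out, the last holds). Time passes only in rows, so rows that do not move let the fingers close. It gives the time, the measured TCP pose, the force, the opening and the grip force at its end, in the units of the state.
- get_obs(): the state, without advancing time (a new reading comes with each control period).
- camera(name): name is "scene" or "top" or "wrist"; returns a dict with "pixels" (400x640x3 uint8, blue, green, red), "depth" (400x640 float32, m along the optical axis (not along the pixel's ray), 0 where there is no reading), "fov_y" (degrees; the focal length in pixels is half the picture's height over the tangent of half this angle, whatever the lens; pixels are square), "cx", "cy" (the principal point, pixels), "extrinsics" (4x4, takes a point from camera to world coordinates); the wrist camera has in their place "mount" (4x4, takes a point from camera to tool coordinates, whose origin is the TCP and whose axes are the flange's). Camera axes: x right, y up, looking along -z (the intrinsics and any distortion apply to the point x, -y, -z); pixel columns grow to the right and rows downward; lengths in m; the calibration is good to about 2 mm. A picture is of the moment at which its call begins: read the wrist's pose just before it.
- hand_in(): hands the job in; it is judged then, once.
Trained networks look in the newest picture that a camera, given by its name, has taken for a name from the list of things; names that differ only in an ending like _2 or _b are one class to them, and where a whole thing is asked for, a point or a joint stands for the part that bears it (a point fixed in the world has none). Each returns a list of dicts, best first, with "confidence" (0 to 1); they miss things now and then, are a little off and sometimes report something else, mostly with a low value. They report only what shows in the picture. A call takes as long as a camera call.
- cut_out(label, camera): "region" (400x640 bool, what is visible of it) and "extent" ([centre column, centre row, width, height] in pixels, round what is visible of it).
The state is a dict: "time": time; "q": joint angles; "joint_velocities": joint speeds; "joint_torque": joint torques, N m; "position": TCP position; "tool_rot": TCP orientation; "ft_force": force on the tool from outside, world axes, zero at the start; "moment": the same for the moment, N m; "grip_width": finger opening in m; "grip_force": force on a finger pad.
Only numpy, scipy, OpenCV 4.12 (cv2) and the standard library are available. Lean on these libraries where they do the work, as an engineer would, in place of code of your own. Each camera call takes 0.05 s, during which the arm holds its last target. There are 200 camera calls.

## Task

Make the sample loading tray ready for the sample changer: with the yellow scraper block wipe every crumb off the deck into the trough past the open flap gate, then shut the gate fully by its red-knobbed lever, then with the steel straightedge push all the pellets together up against the shut gate so that they lie in one straight row, each flush with it. Stand both tools upright on the blue mat again; move the pellets only with the straightedge and the crumbs only with the scraper, never touching either with the fingers, and leave the loose beaker and bottle where they are.

Things in the scene. Friction and masses are not known exactly. Their poses are not given: they have to be found in the camera images.
- tray: White loading tray, fixed, flat dark grey deck. Origin on the bench under the middle of the lane; x along the deck towards gate and trough, y across, z up. Deck top at z 34 mm, x -195 to +100 (an edge, the gate's line). Two steel side rails 9 mm high leave a lane y -70 to +70; outer sides at y +-82; the x -195 end has no rail. Everything else of it: see trough and gate
- trough (a point): Middle of the floor of the open grey crumb trough, at tray x 133, y 0, z 4 mm. It lies past the deck's +x edge, below deck height: tray x 100 to 165, y -78 to +78 mm; end wall 40 mm high, side walls 30 mm, measured from the bench
- gate (a joint): Steel flap gate at the deck's +x edge, hinged along y at tray x 103, z 31 mm. 0 rad = shut: it stands upright across the whole lane as a stop, its top 14 mm above the deck, inner face at tray x 100 mm. It opens outwards and down; 2.6 rad = fully open, hanging into the trough, way off the deck clear. Stiff hinge (0.2 N m): stays where it is left
- gate_knob (a point): Centre of the red ball knob, 20 mm across, on the gate's lever. It moves in the plane tray y = 116 mm on a circle of 58 mm radius about the hinge (tray x 103, z 31 mm): gate shut = lever laid back towards -x, 15 degrees above level (knob at x 47, z 46); opening takes the knob over the top towards +x (x 159, z 47 at 2.6 rad). 24 mm free between knob and tray side
- mat: Blue square tool mat, 185 x 185 x 3 mm, fixed to the bench by the open end of the tray; origin under its centre, sides along its x and y
- scraper: Yellow scraper block: block 34 mm (x) by 50 mm (y) by 14 mm high with a black rubber sole, and a ribbed yellow handle on top 20 mm thick (x), 46 mm long (y), from z 16 to 62 mm. Origin at the centre of the underside; alike front and back; 150 g; stands by itself
- straightedge: Steel straightedge bar 26 mm (x) by 124 mm (y) by 12 mm high; the two long faces at x = +-13 mm are the straight pushing edges. Ribbed black handle on top 20 mm thick (x), 46 mm long (y), from z 16 to 62 mm. Origin at the centre of the underside; alike front and back; 200 g; stands by itself
- pellet_1: Pressed sample pellet in an aluminium cup, a disc 20 mm in diameter and 8 mm high with a brown, ochre or pale grey face, lying loose on the deck near the tray's open end; origin at the centre of its underside; may be absent
- pellet_2: Pressed sample pellet in an aluminium cup, a disc 20 mm in diameter and 8 mm high with a brown, ochre or pale grey face, lying loose on the deck near the tray's open end; origin at the centre of its underside; may be absent
- pellet_3: Pressed sample pellet in an aluminium cup, a disc 20 mm in diameter and 8 mm high with a brown, ochre or pale grey face, lying loose on the deck near the tray's open end; origin at the centre of its underside; may be absent
- pellet_4: Pressed sample pellet in an aluminium cup, a disc 20 mm in diameter and 8 mm high with a brown, ochre or pale grey face, lying loose on the deck near the tray's open end; origin at the centre of its underside; may be absent
- pellet_5: Pressed sample pellet in an aluminium cup, a disc 20 mm in diameter and 8 mm high with a brown, ochre or pale grey face, lying loose on the deck near the tray's open end; origin at the centre of its underside; may be absent
- crumb_1: Crumb: an angular brown, ochre or pale grey piece of a broken pellet, 15 to 19 mm across and 8 mm high, lying loose on the deck between pellets and gate; origin at the centre of its underside; may be absent
- crumb_2: Crumb: an angular brown, ochre or pale grey piece of a broken pellet, 15 to 19 mm across and 8 mm high, lying loose on the deck between pellets and gate; origin at the centre of its underside; may be absent
- crumb_3: Crumb: an angular brown, ochre or pale grey piece of a broken pellet, 15 to 19 mm across and 8 mm high, lying loose on the deck between pellets and gate; origin at the centre of its underside; may be absent
- crumb_4: Crumb: an angular brown, ochre or pale grey piece of a broken pellet, 15 to 19 mm across and 8 mm high, lying loose on the deck between pellets and gate; origin at the centre of its underside; may be absent
- crumb_5: Crumb: an angular brown, ochre or pale grey piece of a broken pellet, 15 to 19 mm across and 8 mm high, lying loose on the deck between pellets and gate; origin at the centre of its underside; may be absent
- crumb_6: Crumb: an angular brown, ochre or pale grey piece of a broken pellet, 15 to 19 mm across and 8 mm high, lying loose on the deck between pellets and gate; origin at the centre of its underside; may be absent
- beaker_100: Bystander: small glass beaker, 52 mm in diameter, 68 mm high, standing loose on the bench; origin at the centre of its underside
- bottle_100a: Bystander: white-labelled bottle with a blue cap, 56 mm in diameter, 95 mm high, standing loose on the bench; origin at the centre of its underside

How it is judged:
By the outcome, as a careful person would: the job done as asked, in the order asked, and still so for the second after the job is handed in, with the robot touching nothing.
Of pellet_1, pellet_2, pellet_3, pellet_4, pellet_5 only 3 to 5 are there at a start; the rules pass over those that are not, and their reading is None.
Of crumb_1, crumb_2, crumb_3, crumb_4, crumb_5, crumb_6 only 3 to 6 are there at a start; the rules pass over those that are not, and their reading is None.
At some moment in a run one of pellet_1, pellet_2, pellet_3, pellet_4, pellet_5 may be knocked a few centimetres aside while the robot is not near it.
Once in a run the grip may slacken for a moment while it holds something.
It also fails if it takes over 210 s, if anything falls off the work surface, if the arm or the gripper's body presses on something with over 40 N, if the wrist force passes 120 N, or if a joint passes its speed limit or range.

## Working session

There is one attempt and no reset: what is moved stays moved. The work goes in short steps, Python scripts to look and compute and a tool call to move; the robot and the scene stay as the last step left them, time stands still between calls to the robot, and variables do not carry over. Pictures are saved under pics/ and viewed, at most 14 in all, crops included, and the job is handed in when it is done.

Besides the shell and the picture viewer there is one more tool, called after "Call:" as name(argument=value, ...), one argument or row to a line, values as JSON. step_arm: Moves the arm, as the interface text tells. Its arguments: {"type":"object","properties":{"rows":{"type":"array"},"jaw":{"type":"number"},"squeeze":{"type":"number"}},"required":["rows"]}

```bash
ls; mkdir -p pics
cat > h.py <<'E'
import numpy as np, cv2
from rig import get_obs, camera, hand_in, cut_out, robot
from scipy.spatial.transform import Rotation as R
def cam(name):
    o=get_obs(); c=camera(name)
    if 'mount' in c:
        T=np.eye(4);T[:3,:3]=R.from_quat(o['tool_rot']).as_matrix();T[:3,3]=o['position']
        c['E']=T@np.array(c['mount'])
    else: c['E']=np.array(c['extrinsics'])
    c['f']=200/np.tan(np.radians(c['fov_y'])/2)
    return c
def pts(c):
    d=c['depth'];v,u=np.mgrid[0:400,0:640]
    P=np.stack([(u-c['cx'])/c['f']*d,-(v-c['cy'])/c['f']*d,-d],-1)
    return P@c['E'][:3,:3].T+c['E'][:3,3]
def proj(c,p):
    q=(np.atleast_2d(p)-c['E'][:3,3])@c['E'][:3,:3]
    return np.stack([c['cx']+c['f']*q[:,0]/-q[:,2],c['cy']-c['f']*q[:,1]/-q[:,2]],-1)
def ray(c,u,v,z):
    d=c['E'][:3,:3]@np.array([(u-c['cx'])/c['f'],-(v-c['cy'])/c['f'],-1]);o=c['E'][:3,3]
    return o+d*(z-o[2])/d[2]
E
python3 - <<'E'
from h import *
o=get_obs();print({k:np.round(v,3) for k,v in o.items()},robot.tip_extent)
for n in ['top','scene']:
    c=cam(n);print(n,c.keys(),c['f'],c['cx'],c['cy'],np.round(c['E'],3).tolist())
    cv2.imwrite(f'pics/{n}0.png',c['pixels']);P=pts(c)
    for l in ['tray','gate','gate_knob','mat','scraper','straightedge','pellet_1','crumb_1','beaker_100','bottle_100a','trough']:
        for r in cut_out(l,n):
            m=r['region']&(c['depth']>0)
            if r['confidence']>.2: print(l,round(r['confidence'],2),np.round(r['extent']),m.sum(),np.round(np.median(P[m],0),3),np.round(np.percentile(P[m][:,2],[5,95]),3))
E
```

```text
pics
{'time': np.float64(0.0), 'q': array([-1.296,  0.528,  1.434, -0.   ,  1.181, -0.178]), 'joint_velocities': array([-0.   ,  0.   , -0.002,  0.   ,  0.   , -0.001]), 'joint_torque': array([-2.0000e-03, -4.4005e+01, -1.7659e+01,  6.3000e-02,  5.8000e-02,
       -0.0000e+00]), 'position': array([ 0.273, -0.562,  0.404]), 'tool_rot': array([ 0.974,  0.224, -0.   , -0.001]), 'ft_force': array([ 0.055, -0.228,  0.057]), 'moment': array([-0.02 ,  0.003, -0.011]), 'grip_force': np.float64(0.0), 'grip_width': np.float64(0.087)} 0.1822
top dict_keys(['pixels', 'depth', 'fov_y', 'cx', 'cy', 'extrinsics', 'E', 'f']) 404.8712293445382 314.3585408045619 195.02752122666408 [[0.024, 0.988, -0.15, 0.342], [-1.0, 0.025, 0.009, 0.079], [0.012, 0.149, 0.989, 1.07], [0.0, 0.0, 0.0, 1.0]]
tray 0.72 [409. 228. 161. 120.] 9185 [ 0.423 -0.168  0.034] [0.004 0.044]
gate 0.94 [459. 240.  62.  69.] 478 [ 0.397 -0.284  0.034] [0.004 0.066]
gate_knob 0.88 [461. 242.  63.  64.] 350 [ 0.376 -0.272  0.034] [0.022 0.067]
mat 0.77 [248. 203.  93.  89.] 4083 [0.485 0.241 0.003] [-0.     0.006]
mat 0.65 [267. 207. 
[... 887 characters left out ...]
], [0.0, 0.0, 0.0, 1.0]]
tray 0.74 [426. 271. 196. 147.] 11424 [ 0.402 -0.207  0.034] [0.004 0.043]
gate 0.74 [477. 283.  97.  50.] 791 [ 0.38  -0.275  0.031] [0.022 0.064]
gate_knob 0.56 [476. 286.  93.  48.] 885 [ 0.386 -0.278  0.032] [0.022 0.064]
gate_knob 0.44 [427. 270. 196. 144.] 11162 [ 0.401 -0.207  0.034] [0.004 0.043]
mat 0.56 [287. 204.  57.  45.] 797 [0.508 0.181 0.003] [0.001 0.005]
scraper 0.72 [280. 205.  13.  17.] 133 [0.454 0.186 0.018] [0.005 0.037]
pellet_1 0.51 [362. 233.  10.   7.] 56 [ 0.421 -0.054  0.042] [0.036 0.044]
crumb_1 0.48 [441. 271.  11.   9.] 41 [ 0.393 -0.238  0.041] [0.036 0.044]
trough 0.89 [425. 269. 196. 146.] 11058 [ 0.402 -0.206  0.034] [0.004 0.043]
```

Run:
```python
import cv2
a=cv2.imread('pics/top0.png')[110:300,170:510];cv2.imwrite('pics/a.png',cv2.resize(a,(800,447),interpolation=2))
```

```text
(no output)
```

View pics/a.png

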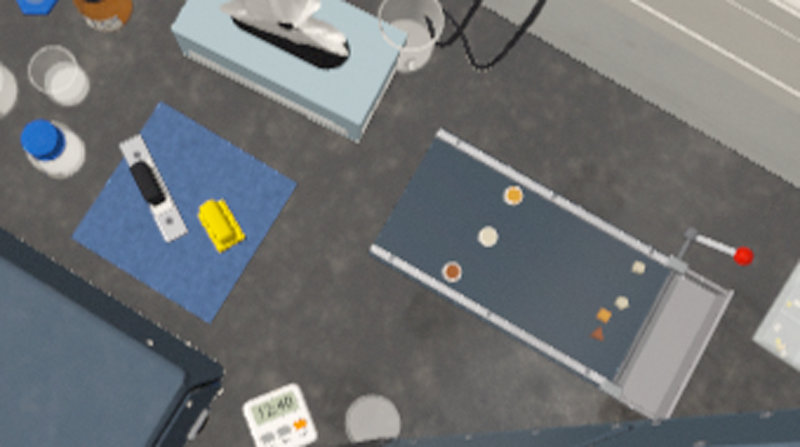

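View pics/scene0.png

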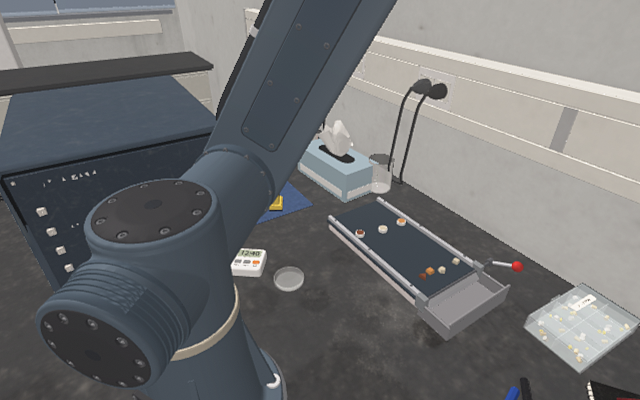

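The top view (crop scaled 2.35×) shows three pellets at crop (513,195), (487,237) and (452,271). Four crumbs lie at (638,267), (622,302), (604,315) and (598,333). The knob is at (743,256), so the gate is open, and the tools are on the mat at (150,188) and (220,225). The scene view agrees.

Run:
```python
from h import *
c=cam('wrist');print(np.round(c['mount'],4).tolist(),c['f'],c['cx'],c['cy'])
t=cam('top');P=pts(t);cc=cv2.cvtColor(t['pixels'],cv2.COLOR_BGR2HSV)
for l in ['tray','mat']:
    r=cut_out(l,'top')[0]['region']&(t['depth']>0)
    m=r&((P[...,2]>.030)&(P[...,2]<.05) if l=='tray' else P[...,2]<.01)
    q=P[m][:,:2].astype(np.float32);print(l,cv2.minAreaRect(q),cv2.boxPoints(cv2.minAreaRect(q)).tolist())
for l in ['scraper','straightedge']:
    r=cut_out(l,'top')[0]['region']&(t['depth']>0)
    for lo,hi in [(.006,.024),(.05,.08)]:
        m=r&(P[...,2]>lo)&(P[...,2]<hi)
        q=P[m][:,:2].astype(np.float32);print(l,lo,m.sum(),cv2.minAreaRect(q))
red=(cc[...,1]>180)&((cc[...,0]<5)|(cc[...,0]>175))&(cc[...,2]>120);v,u=np.where(red);s=(u>450)
print('knob',u[s].mean(),v[s].mean(),s.sum(),ray(t,u[s].mean(),v[s].mean(),.047))
```

```text
[[0.0001, 0.9554, 0.2953, 0.0811], [1.0, 0.0, -0.0003, -0.0008], [-0.0003, 0.2953, -0.9554, 0.0204], [0.0, 0.0, 0.0, 1.0]] 301.08597877887144 315.5950906315149 204.68419976487144
tray ((0.4420914649963379, -0.17021532356739044), (0.36444929242134094, 0.20570041239261627), 61.01839828491211) [[0.2638275623321533, -0.2797870635986328], [0.4437692165374756, -0.3794548511505127], [0.6203553676605225, -0.06064358353614807], [0.4404137134552002, 0.03902420401573181]]
mat ((0.48747745156288147, 0.2452414333820343), (0.18903718888759613, 0.18882381916046143), 59.95781326293945) [[0.35842955112457275, 0.21068689227104187], [0.5218862295150757, 0.11615460366010666], [0.6165253520011902, 0.27979597449302673], [0.45306867361068726, 0.37432825565338135]]
scraper 0.006 106 ((0.46877261996269226, 0.20108051598072052), (0.04943611100316048, 0.03402332216501236), 32.23738479614258)
scraper 0.05 148 ((0.46876248717308044, 0.2010822743177414), (0.04456773027777672, 0.020222119987010956), 32.58979797363281)
straightedge 0.006 295 ((0.5104564428329468, 0.2794228196144104), (0.12415231764316559, 0.025795746594667435), 29.046154022216797)
straightedge 0.05 145 ((0.5098241567611694, 0.2794148027896881), (0.045633465051651, 0.020301364362239838), 28.438825607299805)
knob 485.5869565217391 218.45652173913044 46 [ 0.44800249 -0.36741713  0.047     ]
```

Call:
step_arm(
  rows=[
    [0.02,0.049,0,0,0,0],
    [0.02,0.049,0,0,0,0],
    [0.02,0.049,0,0,0,0],
    [0.02,0.049,0,0,0,0],
    [0.02,0.049,0,0,0,0],
    [0.02,0.049,0,0,0,0],
    [0.02,0.049,0,0,0,0],
    [0.02,0.049,0,0,0,0],
    [0,0,0,0,0,0],
  ],
)

```text
time: 2.62
position: [0.4339, -0.1669, 0.4049]
tool_rot: [0.974, 0.227, -0.0, -0.0]
ft_force: [-0.0, 0.1, 0.2]
grip_width: 0.0873
grip_force: 0.0
```

Run:
```python
from h import *
c=cam('wrist');cv2.imwrite('pics/w1.png',c['pixels']);np.save('w1.npy',c,allow_pickle=True);P=pts(c)
for l in ['tray','gate','gate_knob','pellet_1','crumb_1','trough']:
    for r in cut_out(l,'wrist'):
        m=r['region']&(c['depth']>0)
        if r['confidence']>.2: print(l,round(r['confidence'],2),np.round(r['extent']),m.sum(),np.round(np.median(P[m],0),3),np.round(np.percentile(P[m][:,2],[5,95]),3))
```

```text
tray 0.79 [312. 162. 324. 324.] 38013 [ 0.449 -0.124  0.034] [0.031 0.043]
gate 0.75 [400. 241. 157.  80.] 1327 [ 0.441 -0.302  0.034] [0.024 0.066]
gate_knob 0.61 [402. 240. 152.  83.] 1294 [ 0.442 -0.302  0.034] [0.024 0.067]
pellet_1 0.83 [306. 104.  20.  17.] 281 [ 0.509 -0.119  0.042] [0.04  0.043]
pellet_1 0.75 [267. 132.  19.  21.] 264 [ 0.463 -0.091  0.042] [0.037 0.043]
pellet_1 0.71 [224. 148.  21.  16.] 253 [ 0.425 -0.052  0.042] [0.039 0.043]
crumb_1 0.58 [334. 237.  14.  14.] 77 [ 0.383 -0.215  0.041] [0.037 0.042]
crumb_1 0.56 [352. 233.  13.  12.] 96 [ 0.397 -0.234  0.04 ] [0.033 0.042]
crumb_1 0.45 [321. 249.  10.  11.] 68 [ 0.362 -0.208  0.041] [0.036 0.042]
trough 0.9 [314. 163. 323. 323.] 38292 [ 0.448 -0.124  0.034] [0.03  0.043]
trough 0.42 [ 55.  47. 108.  87.] 4034 [0.436 0.188 0.003] [0.001 0.004]
trough 0.41 [265. 133.  16.  19.] 264 [ 0.463 -0.091  0.042] [0.039 0.043]
```

View pics/w1.png

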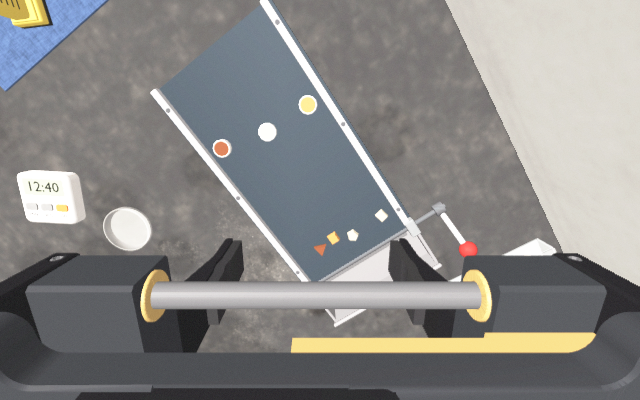

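The wrist view shows pellets at (222,148), (267,132) and (308,104), crumbs at (320,249), (333,238), (353,235) and (381,216), and the knob at (468,249). Next I'll fit the tray frame.

```bash
cat > fit.py <<'E'
from h import *
from scipy.optimize import least_squares
def railpts(c):
    P=pts(c);m=(c['depth']>0)&(P[...,2]>.039)&(P[...,2]<.048)&(P[...,0]<.7)&(P[...,0]>.2)&(P[...,1]>-.4)&(P[...,1]<.06)
    return P[m]
def toT(p,T):
    a=T[2];d=np.asarray(p)[...,:2]-T[:2];return np.stack([d@[np.cos(a),np.sin(a)],d@[-np.sin(a),np.cos(a)]],-1)
def fit(Q):
    T=np.array([.419,-.168,np.radians(-119)])
    for k in range(6):
        t=toT(Q,T);s=(abs(abs(t[:,1])-76)<0) if 0 else (abs(abs(t[:,1])-.076)<(.02 if k<2 else .010))&(t[:,0]<.1)
        q=Q[s];f=lambda T:np.maximum(abs(abs(toT(q,T)[:,1])-.076)-.0055,0)*10+abs(abs(toT(q,T)[:,1])-.076)*.3
        g=lambda v:f([T[0]+v[0]*-np.sin(T[2]),T[1]+v[0]*np.cos(T[2]),T[2]+v[1]])
        v=least_squares(g,[0,0],x_scale=[.001,.005],diff_step=1e-4,loss='soft_l1',f_scale=.01).x
        T=np.array([T[0]-v[0]*np.sin(T[2]),T[1]+v[0]*np.cos(T[2]),T[2]+v[1]])
        t=toT(q,T);T[:2]+=(np.percentile(t[:,0],.5)+.195)*np.array([np.cos(T[2]),np.sin(T[2])])
    return T,t
E
python3 - <<'E'
from fit import *
w=np.load('w1.npy',allow_pickle=True).item();t=cam('top')
for c in (w,t):
    Q=railpts(c);T,s=fit(Q);print(np.round(T[:2],4),np.degrees(T[2]),len(Q))
    for sg in (1,-1):
        y=s[s[:,1]*sg>0];print(sg,np.round(np.percentile(y[:,1],[2,50,98]),4),np.round(np.percentile(y[:,0],[.5,99.5]),4))
    hsv=cv2.cvtColor(c['pixels'],cv2.COLOR_BGR2HSV)
    P=pts(c);m=(c['depth']>0)&(P[...,2]>.0375)&(P[...,2]<.048);tt=toT(P,T)
    m&=(abs(tt[...,1])<.067)&(tt[...,0]>-.195)&(tt[...,0]<.1)
    n,l,st,ce=cv2.connectedComponentsWithStats(m.astype(np.uint8))
    for i in range(1,n):
        if st[i,4]>6: a=tt[l==i];print(st[i,4],np.round((a.min(0)+a.max(0))/2,4),np.round(np.ptp(a,axis=0),3),np.round(np.median(P[l==i][:,2]),4))
    red=(hsv[...,1]>180)&((hsv[...,0]<5)|(hsv[...,0]>175))&(hsv[...,2]>120)&(tt[...,1]>.09)&(tt[...,1]<.15)&(c['depth']>0)
    print('knob',toT(P[red],T).mean(0),P[red][:,2].max(),red.sum(),P[red].mean(0))
E
```

```text
[ 0.4184 -0.1718] -118.95584041044488 6156
1 [0.0699 0.0737 0.0778] [-0.194   0.0983]
-1 [-0.0777 -0.0733 -0.0699] [-0.1953  0.0824]
268 [-0.0905  0.0536] [0.019 0.019] 0.0417
256 [-0.093   0.0001] [0.019 0.019] 0.0416
252 [-0.1081 -0.0529] [0.019 0.02 ] 0.0416
79 [0.0645 0.0535] [0.011 0.012] 0.0408
73 [0.0668 0.0107] [0.011 0.012] 0.0411
82 [ 0.056  -0.0111] [0.012 0.011] 0.041
64 [ 0.06   -0.0313] [0.012 0.013] 0.0409<stdin>:14: RuntimeWarning: Mean of empty slice.
  ret = um.true_divide(
Traceback (most recent call last):
ValueError: zero-size array to reduction operation maximum which has no identity
```

Call:
step_arm(
  rows=[
    [-0.005,0.047,-0.003,0,0,0.9],
    [-0.005,0.047,-0.003,0,0,0.9],
    [-0.005,0.047,-0.003,0,0,0.9],
    [-0.005,0.047,-0.003,0,0,0.9],
    [-0.005,0.047,-0.003,0,0,0.9],
    [-0.005,0.047,-0.003,0,0,0.9],
    [-0.004,0.045,-0.002,0,0,0.8],
    [0,0,0,0,0,0],
  ],
)

```text
time: 4.03
position: [0.4047, 0.1579, 0.3866]
tool_rot: [0.961, 0.278, 0.009, 0.003]
ft_force: [12.1, -2.2, -1.9]
grip_width: 0.0869
grip_force: 0.0
```

Run:
```python
from h import *
c=cam('wrist');cv2.imwrite('pics/w2.png',c['pixels']);np.save('w2.npy',c,allow_pickle=True);P=pts(c)
for l in ['scraper','straightedge']:
    for r in cut_out(l,'wrist')[:2]:
        for lo,hi in [(.006,.024),(.055,.08)]:
            m=r['region']&(c['depth']>0)&(P[...,2]>lo)&(P[...,2]<hi)
            if m.sum()<10: continue
            q=P[m][:,:2].astype(np.float32);print(l,round(r['confidence'],2),lo,m.sum(),np.round(np.median(P[m][:,2]),4),cv2.minAreaRect(q))
t=cam('top')
for l in ['scraper','straightedge','beaker_100','bottle_100a']:
    for r in cut_out(l,'top')[:1]: print(l,r['confidence'],r['extent'])
m=(c['depth']>0)&(P[...,2]<.0045)&(P[...,2]>-.01)
hsv=cv2.cvtColor(c['pixels'],cv2.COLOR_BGR2HSV);b=m&(hsv[...,0]>100)&(hsv[...,0]<120)&(hsv[...,1]>120)
b=cv2.morphologyEx(b.astype(np.uint8),cv2.MORPH_OPEN,np.ones((7,7)))>0
print('mat',cv2.minAreaRect(P[b][:,:2].astype(np.float32)),np.median(P[b][:,2]))
```

```text
scraper 0.69 0.006 434 0.0175 ((0.47130388021469116, 0.20315295457839966), (0.049779877066612244, 0.03316636011004448), 32.0426139831543)
scraper 0.69 0.055 962 0.0641 ((0.47121766209602356, 0.20349884033203125), (0.04522823542356491, 0.0198659710586071), 32.545902252197266)
straightedge 0.97 0.006 1418 0.0149 ((0.5025883913040161, 0.27586692571640015), (0.10156577825546265, 0.026392392814159393), 28.57819366455078)
straightedge 0.97 0.055 1253 0.064 ((0.5127062201499939, 0.28065991401672363), (0.046163350343704224, 0.019756820052862167), 28.26384925842285)
straightedge 0.77 [229.3, 176.7, 17.0, 19.3]
beaker_100 0.85 [195.9, 142.2, 29.1, 26.2]
bottle_100a 0.86 [193.4, 172.8, 26.8, 22.3]
mat ((0.0, 0.0), (0.0, 0.0), 0.0) nan
  return _methods._mean(a, axis=axis, dtype=dtype,
  ret = ret.dtype.type(ret / rcount)
```

View pics/w2.png

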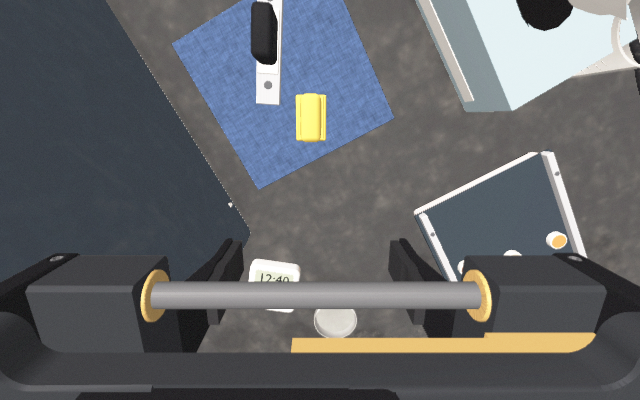

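The scraper is at about (311,117), with the handle near vertical in the image, and the straightedge is at (268,50). I'll check whether the 12 N reading is real.

Run:
```python
from h import *
o=get_obs();print({k:np.round(o[k],4) for k in ['time','ft_force','moment','position','tool_rot','q','joint_torque']})
w=np.load('w2.npy',allow_pickle=True).item();P=pts(w)
for u,v in [(100,150),(200,180),(30,80),(150,100),(480,50)]: print(u,v,P[v,u])
t=cam('top');P=pts(t);m=(t['depth']>0)&(P[...,1]>.05)&(P[...,0]<.45)&(P[...,2]>.12)
for u,v in [(180,250),(220,290),(260,265),(250,262),(200,230)]: print(u,v,P[v,u])
```

```text
{'time': np.float64(4.425), 'ft_force': array([ 9.8959, -0.9007,  0.3092]), 'moment': array([-0.1537, -1.1255, -0.4514]), 'position': array([0.4042, 0.1563, 0.3865]), 'tool_rot': array([0.9614, 0.275 , 0.0072, 0.0015]), 'q': array([ 1.1000e-01,  2.9790e-01,  1.9176e+00, -8.0000e-04,  9.1130e-01,
        1.1240e+00]), 'joint_torque': array([  2.6379, -29.2258,  -8.2845,   0.2764,   2.1891,  -0.4329])}
100 150 [0.38274012 0.306484   0.17018545]
200 180 [0.36019545 0.2653428  0.06647025]
30 80 [0.40598994 0.34481072 0.18593522]
150 100 [0.4033438  0.34092166 0.06201804]
480 50 [0.59969285 0.10703321 0.07642036]
180 250 [0.34815888 0.32649305 0.2849433 ]
220 290 [0.30370711 0.1749387  0.61832329]
260 265 [0.31871869 0.19620764 0.08570603]
250 262 [0.32644446 0.2103235  0.15588064]
200 230 [0.39542389 0.32940711 0.14228028]
```

The gripper body was leaning on the cabinet front, about 10 N. I'll back away from it and go above the scraper.

Call:
step_arm(
  rows=[
    [0.025,-0.015,0,0,0,0],
    [0.025,-0.005,0,0,0,0],
    [0.01,0.02,0,0,0,0],
    [0.01,0.04,0,0,0,0],
    [0,0,-0.04,0,0,0],
    [0,0,0,0,0,0],
    [0,0,0,0,0,0],
  ],
)

```text
time: 5.35
position: [0.4698, 0.1965, 0.3452]
tool_rot: [0.961, 0.276, 0.0, 0.0]
ft_force: [-0.0, 0.1, 0.8]
grip_width: 0.0868
grip_force: 0.0
```

```bash
cat > st.py <<'E'
from fit import *
T=np.array([.4184,-.1718,np.radians(-118.96)])
o=get_obs();M=R.from_quat(o['tool_rot']).as_matrix();g=o['position']+M[:,2]*.164
print('t',o['time'],'pos',np.round(o['position'],4),'grasp',np.round(g,4),'yawY',np.round(np.degrees(np.arctan2(M[1,1],M[0,1])),2),'tz',np.round(M[:,2],3),'F',np.round(o['ft_force'],1),'M',np.round(o['moment'],2),'w',np.round(o['grip_width'],4),round(float(o['grip_force']),1),'tray',np.round(toT(g,T),4),'q',np.round(o['q'],2))
E
python3 st.py
```

```text
t 5.35 pos [0.4698 0.1965 0.3452] grasp [0.4699 0.1965 0.1812] yawY -57.92 tz [ 0.  0. -1.] F [-0.   0.1  0.8] M [-0.05 -0.05 -0.01] w 0.0868 0.0 tray [-0.3471 -0.1333] q [ 0.18  0.46  1.78 -0.    0.9   1.19]
```

Call:
step_arm(
  rows=[
    [0,0.006,-0.03,0,0,0.5],
    [0,0,-0.04,0,0,0],
    [0,0,-0.035,0,0,0],
    [0,0,-0.02,0,0,0],
    [0,0,-0.013,0,0,0],
    [0,0,0,0,0,0],
    [0,0,0,0,0,0],
  ],
)

```text
time: 6.22
position: [0.47, 0.203, 0.2078]
tool_rot: [0.96, 0.281, 0.001, 0.0]
ft_force: [-0.2, -0.2, 0.4]
grip_width: 0.0871
grip_force: 0.0
```

Call:
step_arm(
  rows=[
    [0,0,0,0,0,0],
    [0,0,0,0,0,0],
    [0,0,0,0,0,0],
    [0,0,0,0,0,0],
    [0,0,0,0,0,0],
    [0,0,0,0,0,0],
  ],
  jaw=0.01,
  squeeze=40,
)

```text
time: 6.98
position: [0.4694, 0.203, 0.2067]
tool_rot: [0.96, 0.281, -0.0, -0.0]
ft_force: [-0.3, -0.1, 0.8]
grip_width: 0.0348
grip_force: 0.0
```

```bash
python3 st.py
```

```text
t 6.975 pos [0.4694 0.203  0.2067] grasp [0.4694 0.203  0.0427] yawY -57.35 tz [-0. -0. -1.] F [-0.3 -0.1  0.8] M [-0.01 -0.02 -0.04] w 0.0348 0.0 tray [-0.3527 -0.1369] q [0.19 0.71 1.86 0.   0.57 1.19]
```

Call:
step_arm(
  rows=[
    [0,0,0,0,0,0],
    [0,0,0,0,0,0],
    [0,0,0,0,0,0],
    [0,0,0.02,0,0,0],
    [0,0,0.04,0,0,0],
    [0,0,0.033,0,0,0],
    [0,0,0,0,0,0],
  ],
)

```text
time: 7.85
position: [0.4701, 0.2032, 0.3018]
tool_rot: [0.96, 0.281, 0.003, 0.0]
ft_force: [-0.2, -0.5, -1.8]
grip_width: 0.0193
grip_force: 40.0
```

```bash
python3 st.py
```

```text
t 7.85 pos [0.4701 0.2032 0.3018] grasp [0.471  0.2034 0.1378] yawY -57.35 tz [ 0.005  0.001 -1.   ] F [-0.2 -0.5 -1.8] M [-0.09 -0.    0.06] w 0.0193 40.0 tray [-0.3538 -0.1357] q [0.19 0.53 1.81 0.   0.79 1.19]
```

Call:
step_arm(
  rows=[
    [0,-0.042,0,0,0,0],
    [-0.008,-0.042,0,0,0,-7.7],
    [-0.01,-0.042,0,0,0,-7.7],
    [-0.012,-0.042,0,0,0,-7.7],
    [-0.012,-0.042,0,0,0,-7.7],
    [-0.012,-0.042,0,0,0,-7.7],
    [-0.012,-0.042,0,0,0,-7.7],
    [-0.012,-0.042,0,0,0,-7.7],
    [-0.01,-0.042,0,0,0,-7.7],
    [0,0,0,0,0,0],
    [0,0,0,0,0,0],
  ],
)

```text
time: 9.22
position: [0.3809, -0.1744, 0.2989]
tool_rot: [0.968, -0.25, -0.001, -0.001]
ft_force: [0.3, 0.2, -1.4]
grip_width: 0.0194
grip_force: 40.0
```

```bash
python3 st.py;python3 - <<'E'
from h import *
t=cam('top');cv2.imwrite('pics/t2.png',cv2.resize(t['pixels'][130:310,300:520],None,fx=3,fy=3,interpolation=2))
w=cam('wrist');cv2.imwrite('pics/w3.png',w['pixels'])
E
```

```text
t 9.225 pos [ 0.3809 -0.1744  0.2989] grasp [ 0.3805 -0.1741  0.1349] yawY -118.96 tz [-0.002  0.002 -1.   ] F [ 0.3  0.2 -1.4] M [ 0.08  0.   -0.01] w 0.0194 40.0 tray [ 0.0203 -0.0321] q [-0.7   0.45  2.04  0.    0.65  1.38]
```

View pics/w3.png

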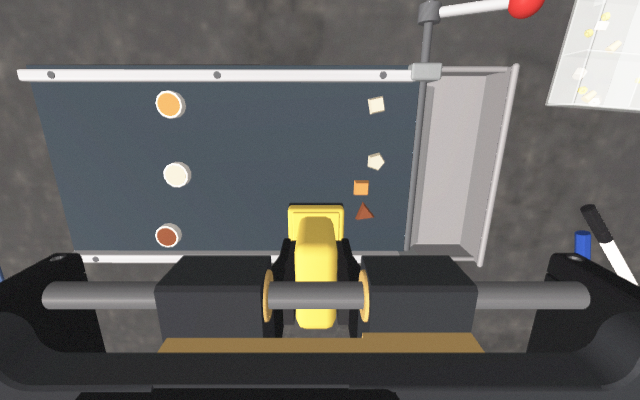

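Well aligned: the scraper is square with the tray, the pellets are at left (x≈170) and the crumbs at x≈365, y 105–212. Lowering it now.

Call:
step_arm(
  rows=[
    [0,0,-0.03,0,0,0],
    [0,0,-0.025,0,0,0],
    [0,0,-0.004,0,0,0],
    [0,0,-0.0025,0,0,0],
    [0,0,0,0,0,0],
  ],
)

```text
time: 9.95
position: [0.3817, -0.1748, 0.2388]
tool_rot: [0.968, -0.25, 0.001, 0.0]
ft_force: [0.2, 0.7, -0.8]
grip_width: 0.0196
grip_force: 40.0
```

```bash
python3 st.py
```

```text
t 9.95 pos [ 0.3817 -0.1748  0.2388] grasp [ 0.3818 -0.1749  0.0748] yawY -118.92 tz [ 0.001 -0.001 -1.   ] F [ 0.2  0.7 -0.8] M [ 0.1   0.03 -0.07] w 0.0196 40.0 tray [ 0.0204 -0.0305] q [-0.7   0.59  2.08  0.    0.47  1.38]
```

Call:
step_arm(
  rows=[
    [0,0,-0.0013,0,0,0],
    [-0.0048,-0.0088,0,0,0,0],
    [-0.0048,-0.0088,0,0,0,0],
    [-0.0048,-0.0088,0,0,0,0],
    [-0.0048,-0.0088,0,0,0,0],
    [-0.0048,-0.0088,0,0,0,0],
    [-0.0048,-0.0088,0,0,0,0],
    [-0.0048,-0.0088,0,0,0,0],
    [-0.0048,-0.0088,0,0,0,0],
    [0,0,0,0,0,0],
  ],
)

```text
time: 11.2
position: [0.3422, -0.2458, 0.2377]
tool_rot: [0.968, -0.25, -0.0, 0.0]
ft_force: [-2.3, 0.0, 7.8]
grip_width: 0.0198
grip_force: 40.0
```

```bash
python3 st.py
```

```text
t 11.2 pos [ 0.3422 -0.2458  0.2377] grasp [ 0.3421 -0.2458  0.0737] yawY -118.99 tz [-0.001  0.    -1.   ] F [-2.3  0.   7.8] M [0.05 0.54 0.05] w 0.0198 40.0 tray [ 0.1017 -0.0309] q [-0.89  0.59  2.07 -0.    0.47  1.19]
```

Call:
step_arm(
  rows=[
    [0,0,0.025,0,0,0],
    [0.037,0.0263,0,0,0,0],
    [0.0367,0.0263,0,0,0,0],
    [0,0,0,0,0,0],
    [0,0,-0.025,0,0,0],
    [0,0,0,0,0,0],
    [-0.0065,-0.0117,0,0,0,0],
    [-0.0065,-0.0117,0,0,0,0],
    [-0.0065,-0.0117,0,0,0,0],
    [-0.0065,-0.0117,0,0,0,0],
    [-0.0065,-0.0117,0,0,0,0],
    [-0.0065,-0.0117,0,0,0,0],
  ],
)

```text
time: 12.7
position: [0.3772, -0.2639, 0.237]
tool_rot: [0.968, -0.25, 0.0, 0.0]
ft_force: [-0.6, -0.0, -1.3]
grip_width: 0.0198
grip_force: 40.0
```

```bash
python3 st.py
```

```text
t 12.7 pos [ 0.3772 -0.2639  0.237 ] grasp [ 0.3772 -0.2639  0.073 ] yawY -118.97 tz [ 0. -0. -1.] F [-0.6 -0.  -1.3] M [-0.    0.08 -0.03] w 0.0198 40.0 tray [0.1005 0.0086] q [-0.85  0.62  1.98 -0.    0.55  1.22]
```

Call:
step_arm(
  rows=[
    [0,0,0.025,0,0,0],
    [0.0341,0.0271,0,0,0,0],
    [0.0341,0.0271,0,0,0,0],
    [0,0,0,0,0,0],
    [0,0,-0.025,0,0,0],
    [0,0,0,0,0,0],
    [-0.0065,-0.0117,0,0,0,0],
    [-0.0065,-0.0117,0,0,0,0],
    [-0.0065,-0.0117,0,0,0,0],
    [-0.0065,-0.0117,0,0,0,0],
    [-0.0065,-0.0117,0,0,0,0],
    [-0.0065,-0.0117,0,0,0,0],
  ],
)

```text
time: 14.2
position: [0.4062, -0.2794, 0.2369]
tool_rot: [0.968, -0.25, -0.001, -0.0]
ft_force: [0.3, 4.1, 3.2]
grip_width: 0.0198
grip_force: 63.7
```

Call:
step_arm(
  rows=[
    [0,0,0,0,0,0],
    [0,0,0.04,0,0,0],
    [-0.01,0.03,0.02,0,0,0],
    [-0.02,0.04,0.02,0,0,0],
    [-0.02,0.04,0,0,0,0],
    [0,0,0,0,0,0],
    [0,0,0,0,0,0],
  ],
)

```text
time: 15.08
position: [0.3581, -0.1702, 0.3173]
tool_rot: [0.968, -0.25, 0.002, 0.001]
ft_force: [0.8, -0.7, -0.1]
grip_width: 0.0203
grip_force: 62.8
```

```bash
python3 st.py;python3 - <<'E'
from fit import *
w=cam('wrist');cv2.imwrite('pics/w4.png',w['pixels'])
T=np.array([.4184,-.1718,np.radians(-118.96)])
P=pts(w);m=(w['depth']>0)&(P[...,2]>.0375)&(P[...,2]<.06);tt=toT(P,T);m&=(abs(tt[...,1])<.067)&(tt[...,0]>-.195)&(tt[...,0]<.11)
n,l,st,ce=cv2.connectedComponentsWithStats(m.astype(np.uint8))
for i in range(1,n):
    if st[i,4]>6: a=tt[l==i];print(st[i],np.round((a.min(0)+a.max(0))/2,4),np.round(np.ptp(a,axis=0),3))
E
```

```text
t 15.075 pos [ 0.3581 -0.1702  0.3173] grasp [ 0.3587 -0.1708  0.1533] yawY -118.93 tz [ 0.004 -0.004 -1.   ] F [ 0.8 -0.7 -0.1] M [ 0.12 -0.02  0.04] w 0.0203 62.8 tray [ 0.028  -0.0527] q [-0.73  0.39  2.08 -0.    0.67  1.35]
[153  65  28  27 570] [-0.0899  0.0535] [0.02  0.019]
[161 135  25  24 473] [-0.0924  0.0002] [0.02  0.019]
[153 196  24  23 409] [-0.1074 -0.0532] [0.02 0.02]
```

View pics/w4.png

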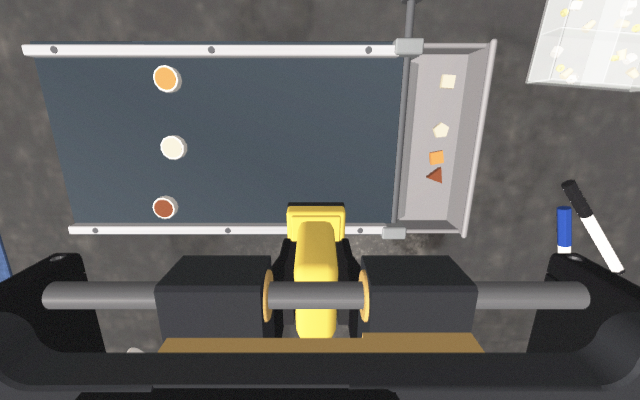

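All four crumbs are in the trough at x≈440, and the deck is clear apart from three undisturbed pellets. I'll take the scraper back to the mat.

Call:
step_arm(
  rows=[
    [0.016,0.041,0,0,0,7.7],
    [0.014,0.041,0,0,0,7.7],
    [0.014,0.041,0,0,0,7.7],
    [0.014,0.041,0,0,0,7.7],
    [0.014,0.041,0,0,0,7.7],
    [0.014,0.042,0,0,0,7.7],
    [0.014,0.042,0,0,0,7.7],
    [0.012,0.042,0,0,0,7.7],
    [0,0.042,0,0,0,0],
    [0,0,-0.04,0,0,0],
    [0,0,-0.04,0,0,0],
    [0,0,0,0,0,0],
  ],
)

```text
time: 16.62
position: [0.4692, 0.2036, 0.2342]
tool_rot: [0.96, 0.281, -0.003, -0.0]
ft_force: [-1.1, 0.2, -0.2]
grip_width: 0.0197
grip_force: 62.8
```

```bash
python3 st.py
```

```text
t 16.625 pos [0.4692 0.2036 0.2342] grasp [0.4684 0.2035 0.0702] yawY -57.38 tz [-0.005 -0.001 -1.   ] F [-1.1  0.2 -0.2] M [ 0.02 -0.02  0.02] w 0.0197 62.8 tray [-0.3525 -0.138 ] q [ 0.19  0.66  1.85 -0.    0.64  1.19]
```

Call:
step_arm(
  rows=[
    [0,0,-0.018,0,0,0],
    [0,0,-0.008,0,0,0],
    [0,0,-0.001,0,0,0],
    [0,0,0,0,0,0],
    [0,0,0,0,0,0],
  ],
)

```text
time: 17.25
position: [0.4692, 0.2041, 0.2107]
tool_rot: [0.96, 0.281, 0.001, 0.0]
ft_force: [-0.0, 0.2, -1.4]
grip_width: 0.0199
grip_force: 62.8
```

```bash
python3 st.py
```

```text
t 17.25 pos [0.4692 0.2041 0.2107] grasp [0.4695 0.2041 0.0467] yawY -57.36 tz [ 0.001  0.    -1.   ] F [-0.   0.2 -1.4] M [-0.07  0.01  0.04] w 0.0199 62.8 tray [-0.3536 -0.1373] q [0.19 0.7  1.86 0.   0.58 1.19]
```

Call:
step_arm(
  rows=[
    [0,0,-0.003,0,0,0],
    [0,0,-0.002,0,0,0],
    [0,0,0,0,0,0],
    [0,0,0,0,0,0],
  ],
)

```text
time: 17.75
position: [0.469, 0.2041, 0.2059]
tool_rot: [0.96, 0.281, 0.0, 0.0]
ft_force: [-0.2, 0.2, 7.6]
grip_width: 0.0194
grip_force: 62.9
```

Call:
step_arm(
  rows=[
    [0,0,0,0,0,0],
    [0,0,0,0,0,0],
    [0,0,0,0,0,0],
    [0,0,0,0,0,0],
    [0,0,0,0,0,0],
    [0,0,0.02,0,0,0],
    [0,0,0.05,0,0,0],
    [0,0,0.05,0,0,0],
    [0,0,0,0,0,0],
  ],
  jaw=0.07,
)

```text
time: 18.88
position: [0.4701, 0.2044, 0.3285]
tool_rot: [0.96, 0.281, 0.004, 0.0]
ft_force: [0.4, 0.2, -0.2]
grip_width: 0.0701
grip_force: 0.0
```

```bash
python3 st.py
```

```text
t 18.875 pos [0.4701 0.2044 0.3285] grasp [0.4715 0.2046 0.1645] yawY -57.35 tz [ 0.009  0.002 -1.   ] F [ 0.4  0.2 -0.2] M [ 0.   -0.03 -0.03] w 0.0701 0.0 tray [-0.3551 -0.1358] q [0.19 0.49 1.79 0.   0.85 1.19]
```

Run:
```python
from fit import *
T=np.array([.4184,-.1718,np.radians(-118.96)])
for n in ['top','scene']:
    c=cam(n);P=pts(c);t=toT(P,T);m=(c['depth']>0)&(t[...,1]>.095)&(t[...,1]<.5)&(t[...,0]>-.05)&(t[...,0]<.3)
    for xa in np.arange(-.05,.3,.05):
        s=[]
        for ya in np.arange(.1,.5,.04):
            k=m&(t[...,0]>=xa)&(t[...,0]<xa+.05)&(t[...,1]>=ya)&(t[...,1]<ya+.04);s.append(int(1000*np.percentile(P[k][:,2],98)) if k.sum()>3 else -1)
        print(n,round(xa,2),s)
    hsv=cv2.cvtColor(c['pixels'],cv2.COLOR_BGR2HSV)
    r=m&(hsv[...,1]>180)&((hsv[...,0]<5)|(hsv[...,0]>175))&(hsv[...,2]>100)&(t[...,1]<.15)
    k=P[r];print('knob',r.sum(),np.median(t[r],0),np.percentile(k[:,2],[5,50,98]),np.round(np.ptp(t[r],axis=0),3)); v,u=np.where(r)
    print(toT(ray(c,u.mean(),v.mean(),.047),T))
```

```text
top -0.05 [4, 4, 370, 548, 585, -1, -1, -1, -1, -1]
top 0.0 [4, 4, 370, 579, 585, -1, -1, -1, -1, -1]
top 0.05 [38, 4, 371, 557, 571, -1, -1, -1, -1, -1]
top 0.1 [66, 4, 371, 507, 518, -1, -1, -1, -1, -1]
top 0.15 [70, 5, 371, 453, 462, -1, -1, -1, -1, -1]
top 0.2 [37, 37, 371, 399, -1, -1, -1, -1, -1, -1]
top 0.25 [37, 37, 369, 370, -1, -1, -1, -1, -1, -1]
knob 46 [0.15062222 0.11467925] [0.05832488 0.06681664 0.07119626] [0.025 0.037]
[0.15682327 0.12061853]
scene -0.05 [1, 2, 368, 458, 482, -1, -1, -1, -1, -1]
scene 0.0 [1, 2, 368, 487, 485, -1, -1, -1, -1, -1]
scene 0.05 [38, 2, 368, 489, 488, -1, -1, -1, -1, -1]
scene 0.1 [64, 2, 369, 483, 488, -1, -1, -1, -1, -1]
scene 0.15 [68, 2, 368, 397, 400, -1, -1, -1, -1, -1]
scene 0.2 [34, 34, 329, 196, 194, -1, -1, -1, -1, -1]
scene 0.25 [35, 35, 35, 157, 129, -1, -1, -1, -1, -1]
knob 70 [0.15421893 0.11114373] [0.05848279 0.06470987 0.06951444] [0.018 0.013]
[0.14590992 0.13346104]
```

Call:
step_arm(
  rows=[
    [0,-0.05,0,0,0,0],
    [-0.004,-0.055,0,0,0,-6.8],
    [-0.004,-0.055,0,0,0,-6.8],
    [-0.004,-0.055,0,0,0,-6.8],
    [-0.004,-0.055,0,0,0,-6.8],
    [-0.004,-0.055,0,0,0,-6.8],
    [-0.004,-0.055,0,0,0,-6.8],
    [-0.004,-0.055,0,0,0,-6.8],
    [-0.004,-0.055,0,0,0,-6.8],
    [-0.004,-0.055,0,0,0,-7.2],
    [-0.006,-0.053,0,0,0,0],
    [0,0,0,0,0,0],
  ],
  jaw=0,
)

```text
time: 20.48
position: [0.426, -0.3978, 0.3228]
tool_rot: [0.968, -0.252, -0.0, 0.0]
ft_force: [0.2, 0.1, -0.5]
grip_width: 0.0006
grip_force: 0.0
```

```bash
python3 st.py
python3 - <<'E'
from fit import *
T=np.array([.4184,-.1718,np.radians(-118.96)])
c=cam('wrist');cv2.imwrite('pics/w5.png',c['pixels']);P=pts(c);t=toT(P,T)
hsv=cv2.cvtColor(c['pixels'],cv2.COLOR_BGR2HSV)
r=(c['depth']>0)&(hsv[...,1]>180)&((hsv[...,0]<5)|(hsv[...,0]>175))&(hsv[...,2]>100)&(abs(t[...,1]-.116)<.03)
n,l,st,ce=cv2.connectedComponentsWithStats(r.astype(np.uint8))
for i in range(1,n):
    if st[i,4]>10: print(st[i],np.median(t[l==i],0),np.ptp(t[l==i],axis=0),np.percentile(P[l==i][:,2],[2,50,98]))
m=(c['depth']>0)&(P[...,2]<.01)&(t[...,0]>-.1)&(t[...,0]<.2);print('wall',np.percentile(t[m][:,1],99.9))
Q=railpts(c);TT,s=fit(Q);print(TT[:2],np.degrees(TT[2]))
E
```

```text
t 20.475 pos [ 0.426  -0.3978  0.3228] grasp [ 0.4259 -0.3978  0.1588] yawY -119.22 tz [-0.001  0.    -1.   ] F [ 0.2  0.1 -0.5] M [ 0.11 -0.01 -0.04] w 0.0006 0.0 tray [0.1941 0.116 ] q [-0.94  0.58  1.62 -0.    0.95  1.14]
[256 201  22  22 294] [0.15451014 0.11916153] [0.01731144 0.01767705] [0.06053869 0.0654789  0.06869744]
wall 0.23969823941695398
[ 0.37380119 -0.25281163] -117.7211367944246
```

View pics/w5.png

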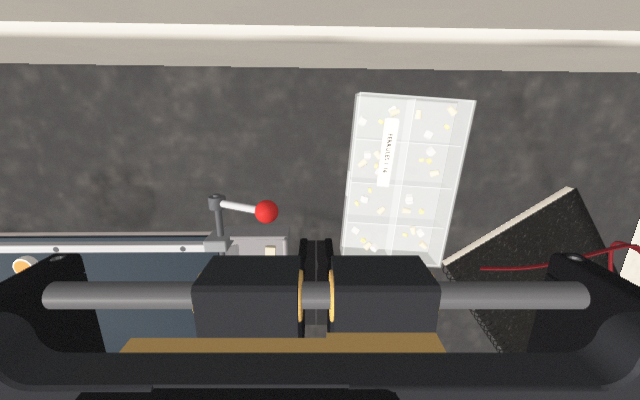

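The stem and red knob are at (267,211) with the closed fingers to the right of them. I'll lower the closed fingertips on the knob's +x side and push it over the top.

Call:
step_arm(
  rows=[
    [0,0,-0.045,0,0,0],
    [0,0,-0.04,0,0,0],
    [0,0,0,0,0,0],
    [0.004,0.007,0,0,0,0],
    [0.004,0.007,0,0,0,0],
    [0.0034,0.0061,0.0077,0,0,0],
    [0.0034,0.0061,0.0077,0,0,0],
    [0.0041,0.0075,0.005,0,0,0],
    [0.0041,0.0075,0.005,0,0,0],
    [0,0,0,0,0,0],
  ],
)

```text
time: 21.78
position: [0.4503, -0.3521, 0.2658]
tool_rot: [0.968, -0.249, 0.0, 0.0]
ft_force: [-0.1, -0.8, 0.5]
grip_width: 0.0002
grip_force: 0.0
```

```bash
python3 st.py
python3 - <<'E'
from fit import *
c=cam('wrist');cv2.imwrite('pics/w6.png',c['pixels'][120:320,180:500])
E
```

```text
t 21.775 pos [ 0.4503 -0.3521  0.2658] grasp [ 0.4504 -0.3522  0.1018] yawY -118.89 tz [ 0. -0. -1.] F [-0.1 -0.8  0.5] M [ 0.11  0.08 -0.  ] w 0.0002 0.0 tray [0.1423 0.1153] q [-0.86  0.65  1.68  0.    0.81  1.22]
```

View pics/w6.png

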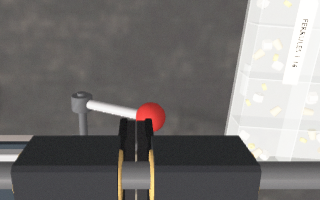

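```bash
cat > knob.py <<'E'
from fit import *
T=np.array([.4184,-.1718,np.radians(-118.96)])
for n in ['wrist','top','scene']:
    c=cam(n);P=pts(c);t=toT(P,T);hsv=cv2.cvtColor(c['pixels'],cv2.COLOR_BGR2HSV)
    r=(c['depth']>0)&(hsv[...,1]>180)&((hsv[...,0]<5)|(hsv[...,0]>175))&(hsv[...,2]>100)&(abs(t[...,1]-.116)<.03)&(t[...,0]>0)&(t[...,0]<.2)
    if r.sum()<8: continue
    q=np.c_[t[r],P[r][:,2]]
    s=least_squares(lambda p:np.linalg.norm(q-p,axis=1)-.010,q.mean(0)-[0,0,.006],loss='soft_l1',f_scale=.001)
    print(n,r.sum(),np.round(s.x,4),'lever deg',np.degrees(np.arctan2(s.x[2]-.031,s.x[0]-.103)),np.round(np.std(s.fun),4))
E
python3 knob.py
```

```text
wrist 394 [0.1519 0.1157 0.0585] lever deg 29.363318372093005 0.0013
scene 75 [0.1536 0.1168 0.0589] lever deg 28.865138121064593 0.0009
```

The fingertips are thinner than I assumed and passed over the knob, which hasn't moved (lever at 29°). I'll back off and push again lower and closer.

Call:
step_arm(
  rows=[
    [-0.0179,-0.0324,0,0,0,0],
    [0,0,0,0,0,0],
    [0,0,-0.03,0,0,0],
    [0,0,0,0,0,0],
    [0.004,0.007,0,0,0,0],
    [0.004,0.007,0,0,0,0],
    [0,0,0,0,0,0],
  ],
)

```text
time: 22.85
position: [0.4388, -0.3741, 0.2378]
tool_rot: [0.969, -0.247, -0.0, 0.005]
ft_force: [-13.6, -11.6, 5.5]
grip_width: 0.0002
grip_force: 8.5
```

```bash
python3 st.py; python3 knob.py
```

```text
t 22.85 pos [ 0.4388 -0.3741  0.2378] grasp [ 0.4383 -0.3757  0.0738] yawY -118.62 tz [-0.003 -0.01  -1.   ] F [-13.6 -11.6   5.5] M [-1.95  2.49  0.05] w 0.0002 8.5 tray [0.1688 0.1161] q [-0.9   0.7   1.68 -0.01  0.75  1.18]
wrist 275 [0.151  0.1156 0.0606] lever deg 31.695272936300174 0.0005
scene 58 [0.1525 0.1171 0.0613] lever deg 31.411286901661995 0.0009
```

Call:
step_arm(
  rows=[
    [0.0029,0.0052,0.0081,0,0,0],
    [0.0035,0.0064,0.0071,0,0,0],
    [0.0041,0.0073,0.0056,0,0,0],
    [0,0,0,0,0,0],
  ],
)

```text
time: 23.5
position: [0.4513, -0.3544, 0.2597]
tool_rot: [0.968, -0.249, 0.003, 0.004]
ft_force: [-2.7, -6.8, 3.8]
grip_width: 0.0004
grip_force: 3.6
```

```bash
python3 st.py; python3 knob.py
```

```text
t 23.5 pos [ 0.4513 -0.3544  0.2597] grasp [ 0.452  -0.3561  0.0958] yawY -118.84 tz [ 0.004 -0.01  -1.   ] F [-2.7 -6.8  3.8] M [-1.02  0.62  0.02] w 0.0004 3.6 tray [0.1449 0.1186] q [-0.86  0.66  1.68 -0.    0.79  1.22]
wrist 150 [0.1263 0.1155 0.0834] lever deg 66.05321155252837 0.0004
scene 61 [0.1284 0.1171 0.0841] lever deg 64.44272719617048 0.0009
```

Call:
step_arm(
  rows=[
    [0.0038,0.0085,0.003,0,0,0],
    [0.0042,0.009,0.002,0,0,0],
    [0.0049,0.0088,0.0005,0,0,0],
    [0.0049,0.0088,-0.001,0,0,0],
    [0.0047,0.0085,-0.003,0,0,0],
    [0,0,0,0,0,0],
  ],
)

```text
time: 24.4
position: [0.4732, -0.3071, 0.2569]
tool_rot: [0.968, -0.25, -0.001, -0.001]
ft_force: [-0.3, 0.2, -0.2]
grip_width: 0.0005
grip_force: 0.1
```

```bash
python3 st.py; python3 knob.py
```

```text
t 24.4 pos [ 0.4732 -0.3071  0.2569] grasp [ 0.4729 -0.3067  0.0929] yawY -118.91 tz [-0.002  0.003 -1.   ] F [-0.3  0.2 -0.2] M [0.03 0.01 0.04] w 0.0005 0.1 tray [0.0916 0.113 ] q [-0.77  0.66  1.71  0.    0.78  1.3 ]
wrist 395 [0.0723 0.1156 0.0811] lever deg 121.46342560841627 0.0005
scene 36 [0.0743 0.1176 0.0822] lever deg 119.27521325577526 0.0008
```

Call:
step_arm(
  rows=[
    [0,0,0.03,0,0,0],
    [0.0103,0.0125,0,0,0,0],
    [0,0,-0.013,0,0,0],
    [0.0058,0.0105,-0.0095,0,0,0],
    [0.0044,0.0079,-0.012,0,0,0],
    [0.0029,0.0052,-0.014,0,0,0],
    [0,0,0,0,0,0],
    [0,0,-0.003,0,0,0],
    [0,0,0,0,0,0],
  ],
)

```text
time: 25.68
position: [0.4972, -0.2714, 0.2373]
tool_rot: [0.968, -0.25, 0.001, -0.001]
ft_force: [2.5, 6.1, 19.5]
grip_width: 0.0006
grip_force: 9.9
```

```bash
python3 st.py; python3 knob.py
```

```text
t 25.675 pos [ 0.4972 -0.2714  0.2373] grasp [ 0.4975 -0.2712  0.0733] yawY -119.01 tz [ 0.002  0.002 -1.   ] F [ 2.5  6.1 19.5] M [ 1.19 -0.22 -0.03] w 0.0006 9.9 tray [0.0486 0.1173] q [-0.7   0.69  1.71  0.    0.74  1.38]
wrist 68 [0.0453 0.1155 0.0467] lever deg 164.76233937643454 0.0016
scene 22 [0.0469 0.1175 0.0485] lever deg 162.67606925475243 0.001
```

Call:
step_arm(
  rows=[
    [0,0,0.045,0,0,0],
    [0,0.03,0.045,0,0,0],
    [0,0.052,0,0,0,7.2],
    [0,0.052,0,0,0,7.2],
    [0,0.052,0,0,0,7.2],
    [0,0.052,0,0,0,7.2],
    [0.002,0.052,0,0,0,7.2],
    [0.002,0.052,0,0,0,7.2],
    [0.002,0.052,0,0,0,7.2],
    [0.002,0.052,0,0,0,7.0],
    [0.002,0.052,0,0,0,0],
    [0.003,0.053,0,0,0,0],
  ],
  jaw=0.07,
)

```text
time: 27.32
position: [0.5086, 0.2801, 0.3237]
tool_rot: [0.969, 0.246, -0.002, 0.0]
ft_force: [0.6, 0.2, 0.2]
grip_width: 0.0698
grip_force: 0.0
```

Call:
step_arm(
  rows=[
    [0,0,0,0,0,0],
    [0,0,0,0,0,0],
  ],
)

```text
time: 27.58
position: [0.5086, 0.2781, 0.3243]
tool_rot: [0.969, 0.246, -0.002, 0.0]
ft_force: [-0.3, -0.2, 0.2]
grip_width: 0.0701
grip_force: 0.0
```

```bash
python3 st.py; python3 knob.py
```

```text
t 27.575 pos [0.5086 0.2781 0.3243] grasp [0.508  0.2778 0.1603] yawY -61.5 tz [-0.004 -0.002 -1.   ] F [-0.3 -0.2  0.2] M [ 0.02  0.02 -0.  ] w 0.0701 0.0 tray [-0.4368 -0.1393] q [ 0.31  0.57  1.62 -0.    0.95  1.38]
top 30 [0.0469 0.1152 0.0471] lever deg 163.97464132055717 0.0015
scene 28 [0.0464 0.1174 0.0459] lever deg 165.28971820484753 0.0008
```

Call:
step_arm(
  rows=[
    [0.0025,0.002,-0.03,0,0,0],
    [0,0,-0.04,0,0,0],
    [0,0,-0.03,0,0,0],
    [0,0,-0.011,0,0,0],
    [0,0,0,0,0,0],
  ],
)

```text
time: 28.35
position: [0.5121, 0.2796, 0.2149]
tool_rot: [0.97, 0.245, -0.001, 0.0]
ft_force: [-0.5, 0.5, -0.1]
grip_width: 0.0698
grip_force: 0.0
```

Call:
step_arm(
  rows=[
    [0,0,0,0,0,0],
    [0,0,0,0,0,0],
    [0,0,0,0,0,0],
    [0,0,0,0,0,0],
    [0,0,0,0,0,0],
    [0,0,0,0,0,0],
    [0,0,0,0,0,0],
  ],
  jaw=0.01,
  squeeze=50,
)

```text
time: 29.22
position: [0.5119, 0.2804, 0.2151]
tool_rot: [0.969, 0.246, -0.0, 0.0]
ft_force: [-0.5, -0.3, -0.2]
grip_width: 0.0196
grip_force: 49.9
```

```bash
python3 st.py
```

```text
t 29.225 pos [0.5119 0.2804 0.2151] grasp [0.5119 0.2804 0.0511] yawY -61.55 tz [-0. -0. -1.] F [-0.5 -0.3 -0.2] M [-0.03  0.01  0.07] w 0.0196 49.9 tray [-0.441  -0.1371] q [ 0.31  0.74  1.67 -0.    0.73  1.38]
```

Call:
step_arm(
  rows=[
    [0,0,0.045,0,0,0],
    [0,0,0.05,0,0,0],
    [-0.002,-0.036,0,0,0,-6.4],
    [-0.002,-0.036,0,0,0,-6.4],
    [-0.002,-0.036,0,0,0,-6.4],
    [-0.002,-0.036,0,0,0,-6.4],
    [-0.002,-0.036,0,0,0,-6.4],
    [-0.002,-0.036,0,0,0,-6.4],
    [-0.003,-0.035,0,0,0,-6.4],
    [-0.003,-0.035,0,0,0,-6.4],
    [-0.003,-0.035,0,0,0,-6.2],
    [0,0,0,0,0,0],
  ],
)

```text
time: 30.72
position: [0.4909, -0.0426, 0.3099]
tool_rot: [0.968, -0.252, -0.0, 0.0]
ft_force: [0.3, 0.4, -2.2]
grip_width: 0.0195
grip_force: 49.9
```

```bash
cat > pel.py <<'E'
from fit import *
import sys
T=np.array([.4184,-.1718,np.radians(-118.96)])
for n in ['wrist','top','scene']:
    w=cam(n);P=pts(w);m=(w['depth']>0)&(P[...,2]>.0385)&(P[...,2]<.046);tt=toT(P,T);m&=(abs(tt[...,1])<.066)&(tt[...,0]>-.195)&(tt[...,0]<.099)
    k,l,st,ce=cv2.connectedComponentsWithStats(m.astype(np.uint8))
    for i in range(1,k):
        if st[i,4]>12: a=tt[l==i];print(n,st[i],np.round((a.min(0)+a.max(0))/2,4),np.round(np.ptp(a,axis=0),3))
    cv2.imwrite(f'pics/{n}_{sys.argv[1]}.png',w['pixels'])
E
python3 st.py; python3 pel.py a
python3 - <<'E'
from h import *
c=cam('scene');P=pts(c);m=(c['depth']>0)
for x in np.arange(.5,.66,.02):
    print(round(x,2),[int(1000*P[m&(abs(P[...,0]-x)<.01)&(abs(P[...,1]-y)<.01)][:,2].max(initial=-1)) for y in np.arange(-.04,.16,.02)])
E
```

```text
t 30.725 pos [ 0.4909 -0.0426  0.3099] grasp [ 0.4909 -0.0426  0.1459] yawY -119.17 tz [-0. -0. -1.] F [ 0.3  0.4 -2.2] M [ 0.1   0.05 -0.04] w 0.0195 49.9 tray [-0.1481  0.0009] q [-0.31  0.5   1.85 -0.    0.79  1.77]
wrist [ 584  131   45  129 1013] [0.0976 0.0098] [0.003 0.112]
wrist [374 135  25  25 469] [-0.0904  0.0536] [0.02 0.02]
wrist [368 199  23  22 397] [-0.0931  0.0001] [0.019 0.019]
wrist [354 254   8  11  48] [-0.1099 -0.0479] [0.006 0.009]
scene [397 219   9   6  43] [-0.0881  0.0544] [0.02  0.021]
scene [379 226   9   7  47] [-0.0901  0.0005] [0.018 0.02 ]
scene [356 230   9   7  50] [-0.1053 -0.0531] [0.02 0.02]
0.5 [173, 274, 477, 394, 241, 241, 2, 1, 3, 4]
0.52 [35, 36, 36, 241, 241, 240, 2, 2, 4, 5]
0.54 [36, 36, -1000, 210, 241, 1, 2, 2, 2, 3]
0.56 [42, 35, -1000, 2, 2, 2, 2, 2, 1, 1]
0.58 [44, -1000, 1, 2, 86, 86, 85, 2, 2, 1]
0.6 [-1000, -1000, 2, 1, 86, 86, 87, 86, 86, 2]
0.62 [-1000, 1, 2, 81, 87, 86, 86, 86, 86, 85]
0.64 [261, 1, 0, -1000, 85, 86, 133, 132, 150, 86]
0.66 [273, 82, -1000, 83, 84, 86, 87, 126, 146, 158]
```

View pics/wrist_a.png

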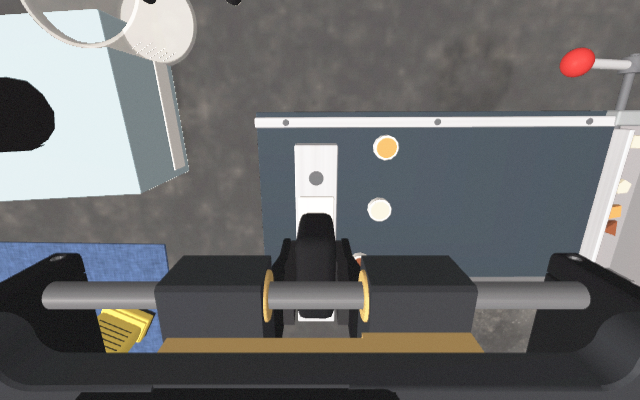

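Pellets are at (386,147) and (379,209), with the third partly hidden near (358,258). They haven't moved, the gate is shut and the bar is parallel to it. I'll measure the bar angle and lower it.

Call:
step_arm(
  rows=[
    [0,0,-0.03,0,0,0],
    [0,0,-0.025,0,0,0],
    [0,0,-0.007,0,0,0],
    [0,0,0,0,0,0],
    [0,0,0,0,0,0],
  ],
)

```text
time: 31.55
position: [0.4914, -0.0404, 0.2489]
tool_rot: [0.968, -0.25, 0.001, 0.0]
ft_force: [-0.4, -0.3, -1.9]
grip_width: 0.0196
grip_force: 49.9
```

```bash
python3 st.py
cat > bar.py <<'E'
from fit import *
T=np.array([.4184,-.1718,np.radians(-118.96)])
o=get_obs();g=toT(o['position'],T)
for n in ['wrist']:
    w=cam(n);P=pts(w);tt=toT(P,T);m=(w['depth']>0)&(abs(P[...,2]-(o['position'][2]-.164-.0481+.012))<.004)&(abs(tt[...,0]-g[0])<.02)&(abs(tt[...,1]-g[1])<.07)
    print(n,m.sum(),[cv2.minAreaRect(tt[m].astype(np.float32))],np.percentile(P[m][:,2],[5,50,95]))
    a=tt[m]
    for s in (1,99):
        ys=np.arange(.03,.06,.003);xs=[np.percentile(a[abs(a[:,1]-y)<.002][:,0],s) for y in ys if (abs(a[:,1]-y)<.002).sum()>5]
        print(s,np.round(xs,4))
    Q=P[(w['depth']>0)&(abs(P[...,2]-.034)<.003)&(abs(tt[...,1])<.066)&(tt[...,0]<.09)];print('deck',np.median(Q[:,2]))
    R_=railpts(w);TT,s=fit(R_);print('refit',TT[:2],np.degrees(TT[2]))
E
python3 bar.py
```

```text
t 31.55 pos [ 0.4914 -0.0404  0.2489] grasp [ 0.4916 -0.0404  0.0849] yawY -118.92 tz [ 0.002 -0.001 -1.   ] F [-0.4 -0.3 -1.9] M [0.04 0.02 0.01] w 0.0196 49.9 tray [-0.1504  0.0005] q [-0.31  0.61  1.89  0.    0.64  1.77]
wrist 3047 [((-0.1503649204969406, 0.0008451305329799652), (0.02601148746907711, 0.12392201274633408), 0.10507040470838547)] [0.04745744 0.04868678 0.05240788]
1 [-0.1634 -0.1633 -0.1632 -0.1632 -0.1631 -0.1631 -0.163  -0.1629 -0.1629
 -0.1634]
99 [-0.1378 -0.1379 -0.138  -0.138  -0.1381 -0.1376 -0.1375 -0.1377 -0.1377
 -0.1378]
deck 0.03354249274051327
refit [ 0.45662226 -0.10244867] -118.89726913030822
```

Call:
step_arm(
  rows=[
    [0,0,-0.0031,0,0,0],
    [-0.0029,-0.0053,0,0,0,0],
    [-0.0058,-0.0105,0,0,0,0],
    [-0.0058,-0.0105,0,0,0,0],
    [-0.0058,-0.0105,0,0,0,0],
    [-0.0058,-0.0105,0,0,0,0],
    [-0.0058,-0.0105,0,0,0,0],
    [-0.0058,-0.0105,0,0,0,0],
    [-0.0058,-0.0105,0,0,0,0],
    [-0.0058,-0.0105,0,0,0,0],
    [-0.0029,-0.0053,0,0,0,0],
    [0,0,0,0,0,0],
  ],
)

```text
time: 33.1
position: [0.4387, -0.1361, 0.246]
tool_rot: [0.968, -0.251, 0.001, 0.0]
ft_force: [-0.8, 0.4, 7.3]
grip_width: 0.0195
grip_force: 50.0
```

```bash
python3 st.py;python3 bar.py; python3 pel.py b
```

```text
t 33.1 pos [ 0.4387 -0.1361  0.246 ] grasp [ 0.439  -0.1362  0.082 ] yawY -119.04 tz [ 0.002 -0.001 -1.   ] F [-0.8  0.4  7.3] M [ 0.4   0.08 -0.01] w 0.0195 50.0 tray [-0.0411  0.0008] q [-0.54  0.6   1.98  0.    0.57  1.53]
wrist 3187 [((-0.037680767476558685, 0.0012544766068458557), (0.03894663229584694, 0.1397354155778885), 3.212393045425415)] [0.04282127 0.0457196  0.04949589]
1 [-0.054  -0.0539 -0.0538 -0.0538 -0.0537 -0.0536 -0.0536 -0.0535 -0.0534
 -0.054 ]
99 [-0.0284 -0.0285 -0.0285 -0.0286 -0.0287 -0.0211 -0.0212 -0.0218 -0.022
 -0.0215]
deck 0.03362392971099076
refit [ 0.41821645 -0.17187583] -118.96267233038928
wrist [ 514  138   39  143 1216] [0.0978 0.0174] [0.002 0.097]
wrist [ 294  143   76   90 2497] [-0.0313  0.0353] [0.046 0.056]
wrist [296 211   3  17  31] [-0.053   0.0162] [0.001 0.011]
wrist [335 225  30  29 485] [-0.0187 -0.0001] [0.02  0.019]
wrist [504 309  12  19 119] [ 0.0979 -0.0583] [0.002 0.015]
wrist [298 312   5   9  24] [-0.0523 -0.0572] [0.003 0.006]
wrist [306 312  28   9  79] [-0.0384 -0.0569] [0.019 0.007]
scene [374 233  56  28 333] [-0.029   0.0005] [0.047 0.127]
```

View pics/wrist_b.png

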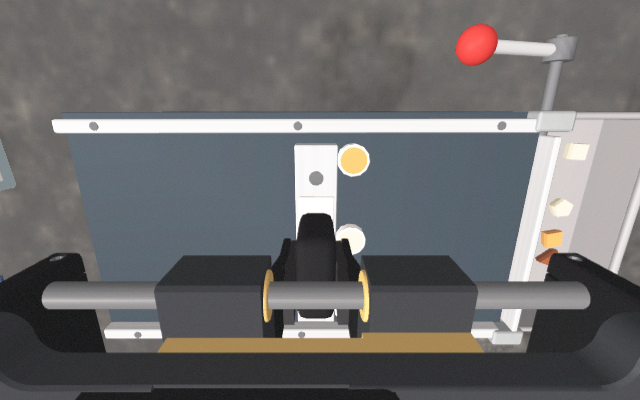

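Two pellets are sitting on the bar's front face at (353,160) and (350,239), with the third hidden by the gripper. Continuing towards the gate.

Call:
step_arm(
  rows=[
    [-0.0029,-0.0053,0,0,0,0],
    [-0.0058,-0.0105,0,0,0,0],
    [-0.0058,-0.0105,0,0,0,0],
    [-0.0058,-0.0105,0,0,0,0],
    [-0.0058,-0.0105,0,0,0,0],
    [-0.0058,-0.0105,0,0,0,0],
    [-0.0058,-0.0105,0,0,0,0],
    [-0.0058,-0.0105,0,0,0,0],
    [-0.0029,-0.0053,0,0,0,0],
    [-0.0029,-0.0053,0,0,0,0],
    [0,0,0,0,0,0],
  ],
)

```text
time: 34.67
position: [0.389, -0.2249, 0.246]
tool_rot: [0.968, -0.251, 0.0, -0.0]
ft_force: [-0.3, 2.3, 9.6]
grip_width: 0.0197
grip_force: 50.0
```

```bash
python3 st.py
```

```text
t 34.675 pos [ 0.389  -0.2249  0.246 ] grasp [ 0.3891 -0.2249  0.082 ] yawY -119.03 tz [ 0.001 -0.    -1.   ] F [-0.3  2.3  9.6] M [ 0.63 -0.11 -0.01] w 0.0197 50.0 tray [0.0606 0.0001] q [-0.77  0.59  2.    0.    0.55  1.3 ]
```

Call:
step_arm(
  rows=[
    [-0.001,-0.0018,0,0,0,0],
    [-0.001,-0.0018,0,0,0,0],
    [-0.001,-0.0018,0,0,0,0],
    [0,0,0,0,0,0],
  ],
)

```text
time: 35.17
position: [0.3864, -0.2294, 0.246]
tool_rot: [0.968, -0.251, 0.001, -0.001]
ft_force: [4.8, 6.4, 9.6]
grip_width: 0.0192
grip_force: 50.0
```

```bash
python3 st.py
```

```text
t 35.175 pos [ 0.3864 -0.2294  0.246 ] grasp [ 0.3866 -0.2292  0.082 ] yawY -119.06 tz [ 0.001  0.001 -1.   ] F [4.8 6.4 9.6] M [ 1.47 -0.84  0.03] w 0.0192 50.0 tray [ 0.0656 -0.    ] q [-0.79  0.59  2.    0.    0.55  1.29]
```

Call:
step_arm(
  rows=[
    [-0.0005,-0.0009,0,0,0,0],
    [0,0,0,0,0,0],
    [0,0,0,0,0,0],
  ],
)

```text
time: 35.55
position: [0.3861, -0.2297, 0.246]
tool_rot: [0.968, -0.251, 0.001, -0.001]
ft_force: [7.4, 9.3, 10.2]
grip_width: 0.0193
grip_force: 50.0
```

```bash
python3 st.py; python3 bar.py; python3 pel.py c; python3 knob.py
python3 - <<'E'
import cv2
a=cv2.imread('pics/wrist_c.png')[90:390,280:560];cv2.imwrite('pics/wc.png',cv2.resize(a,None,fx=2,fy=2))
E
```

```text
t 35.55 pos [ 0.3861 -0.2297  0.246 ] grasp [ 0.3864 -0.2293  0.082 ] yawY -119.1 tz [ 0.002  0.002 -1.   ] F [ 7.4  9.3 10.2] M [ 2.05 -1.36  0.12] w 0.0193 50.0 tray [ 0.0658 -0.0001] q [-0.79  0.59  2.    0.01  0.55  1.29]
wrist 3178 [((0.06791874766349792, -0.004079684615135193), (0.1327478140592575, 0.03629060834646225), 88.67437744140625)] [0.04286077 0.04570202 0.04939982]
1 [0.0528 0.0529 0.053  0.0531 0.0524 0.0526 0.0526 0.0527 0.0528 0.0529]
99 [0.0784 0.0783 0.0782 0.0782 0.0781 0.0856 0.0861 0.086  0.0854 0.0853]
deck 0.03364447150145017
refit [ 0.38139524 -0.23786251] -119.07904903676375
wrist [ 294  138   78  117 3228] [0.0757 0.0273] [0.046 0.076]
wrist [295 205   3  33  61] [0.0532 0.0136] [0.002 0.022]
wrist [333 309   4   7  13] [ 0.079 -0.057] [0.002 0.007]
wrist [298 312  36   9 115] [ 0.0654 -0.0577] [0.025 0.007]
scene [410 256  61  39 410] [ 0.0757 -0.0006] [0.043 0.127]
wrist 842 [0.045  0.1158 0.0457] lever deg 165.79995197240868 0.0005
```

View pics/wc.png

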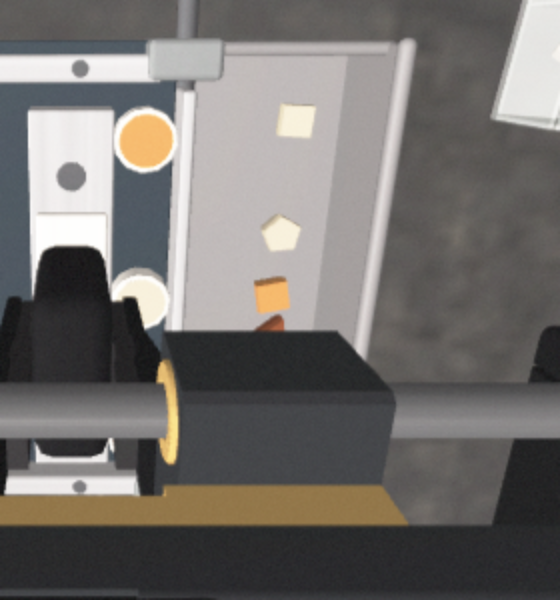

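The pellets are between the bar and the gate at (145,140) and (140,295), pressed with about 12 N, and the gate is shut. I'll retreat straight back, lift and look.

Call:
step_arm(
  rows=[
    [0.0024,0.0044,0,0,0,0],
    [0.0048,0.0087,0,0,0,0],
    [0.0097,0.0175,0,0,0,0],
    [0.0097,0.0175,0,0,0,0],
    [0,0,0.045,0,0,0],
    [0.03,0.04,0.045,0,0,0],
    [0,0,0,0,0,0],
    [0,0,0,0,0,0],
  ],
)

```text
time: 36.9
position: [0.4396, -0.1456, 0.3314]
tool_rot: [0.968, -0.25, -0.001, 0.0]
ft_force: [-0.8, 0.2, -3.1]
grip_width: 0.0196
grip_force: 50.0
```

```bash
python3 st.py
python3 - <<'E'
s=open('pel.py').read().replace("<.099)","<.0965)").replace('.0385)','.0400)');open('pel2.py','w').write(s)
E
python3 pel2.py d;  python3 knob.py
python3 - <<'E'
import cv2
a=cv2.imread('pics/wrist_d.png')[60:400,280:640];cv2.imwrite('pics/wd.png',cv2.resize(a,None,fx=1.7,fy=1.7))
E
```

```text
t 36.9 pos [ 0.4396 -0.1456  0.3314] grasp [ 0.4393 -0.1455  0.1674] yawY -118.91 tz [-0.002  0.    -1.   ] F [-0.8  0.2 -3.1] M [0.06 0.04 0.01] w 0.0196 50.0 tray [-0.0331  0.0056] q [-0.56  0.43  1.9  -0.    0.81  1.51]
wrist [441 140  22  23 377] [0.087  0.0526] [0.019 0.02 ]
wrist [434 199  20  20 321] [ 0.0871 -0.0012] [0.018 0.019]
wrist [430 251  16   4  48] [ 0.0877 -0.047 ] [0.015 0.004]
scene [460 263  10   8  56] [0.0885 0.0528] [0.015 0.02 ]
scene [441 274  11   8  59] [ 0.0887 -0.001 ] [0.016 0.019]
scene [421 285  12   8  64] [ 0.0878 -0.0544] [0.016 0.019]
wrist 273 [0.0449 0.1159 0.0456] lever deg 165.89381026645128 0.0004
scene 29 [0.0465 0.1177 0.0466] lever deg 164.53490867424463 0.0008
```

View pics/wd.png

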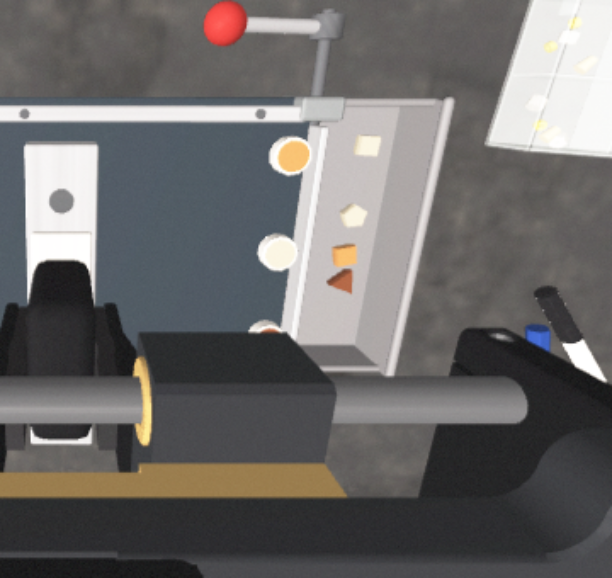

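```bash
cat > flush.py <<'E'
from fit import *
T=np.array([.4184,-.1718,np.radians(-118.96)])
for n in ['wrist','scene','top']:
    w=cam(n);P=pts(w);tt=toT(P,T);z=P[...,2];d=w['depth']>0
    g=d&(z>.0455)&(z<.052)&(tt[...,0]>.085)&(tt[...,0]<.115)&(abs(tt[...,1])<.066)
    if g.sum()<20: print(n,'no gate');continue
    print(n,'gate x',np.round(np.percentile(tt[g][:,0],[2,50,98]),4),'z',np.round(np.percentile(z[g],[50,98]),4))
    for y0 in (.0535,0,-.0535):
        p=d&(z>.040)&(z<.0445)&(abs(tt[...,1]-y0)<.013)&(abs(tt[...,0]-.088)<.013);a=tt[p]
        if len(a)<20: continue
        back=a[a[:,0]<.087]; 
        hull=cv2.convexHull(back.astype(np.float32))[:,0];hull=hull[hull[:,0]<.085]
        s=least_squares(lambda c:np.linalg.norm(hull-c,axis=1)-.010,[.088,y0])
        gg=g&(abs(tt[...,1]-y0)<.012)
        print(y0,len(a),'circ',np.round(s.x,4),'xmin',round(a[:,0].min(),4),'gate here',np.round(np.percentile(tt[gg][:,0],[3,50]),4) if gg.sum()>3 else None)
E
python3 flush.py
```

```text
wrist gate x [0.0976 0.0993 0.1016] z [0.0472 0.0487]
0.0535 459 circ [0.0881 0.0526] xmin 0.078 gate here [0.0976 0.0992]
0 393 circ [ 0.0879 -0.0013] xmin 0.0779 gate here [0.0977 0.0993]
-0.0535 62 circ [ 0.0884 -0.0541] xmin 0.0808 gate here [0.0978 0.0997]
scene gate x [0.1001 0.1027 0.1044] z [0.0479 0.0499]
0.0535 54 circ [0.0898 0.0538] xmin 0.0809 gate here [0.1005 0.103 ]
0 60 circ [ 0.0907 -0.0009] xmin 0.0806 gate here [0.1004 0.103 ]
-0.0535 64 circ [ 0.09   -0.0536] xmin 0.0798 gate here [0.1005 0.1029]
top no gate
```

All three pellets are flush (front edge matches the gate face within about 0.3 mm) and the gate is shut. Returning the straightedge.

Call:
step_arm(
  rows=[
    [0.0066,0.0387,0,0,0,6.4],
    [0.0066,0.0387,0,0,0,6.4],
    [0.0066,0.0387,0,0,0,6.4],
    [0.0066,0.0387,0,0,0,6.4],
    [0.0066,0.0387,0,0,0,6.4],
    [0.0066,0.0387,0,0,0,6.4],
    [0.0066,0.0387,0,0,0,6.4],
    [0.0066,0.0387,0,0,0,6.4],
    [0.0066,0.0387,0,0,0,6.2],
    [0.0066,0.0387,0,0,0,0],
    [0.0064,0.039,0,0,0,0],
    [0,0,0,0,0,0],
  ],
)

```text
time: 38.85
position: [0.513, 0.2827, 0.3316]
tool_rot: [0.969, 0.247, 0.001, -0.0]
ft_force: [0.5, 0.3, -3.0]
grip_width: 0.0196
grip_force: 50.0
```

Call:
step_arm(
  rows=[
    [0,0,-0.04,0,0,0],
    [0,0,-0.04,0,0,0],
    [0,0,-0.025,0,0,0],
    [0,0,0,0,0,0],
    [0,0,0,0,0,0],
  ],
)

```text
time: 39.48
position: [0.5133, 0.28, 0.2276]
tool_rot: [0.969, 0.245, 0.001, 0.0]
ft_force: [0.2, -0.7, -2.3]
grip_width: 0.0195
grip_force: 50.0
```

```bash
python3 st.py
```

```text
t 39.475 pos [0.5133 0.28   0.2276] grasp [0.5135 0.28   0.0636] yawY -61.59 tz [ 0.001  0.    -1.   ] F [ 0.2 -0.7 -2.3] M [-0.03 -0.03 -0.03] w 0.0195 50.0 tray [-0.4414 -0.1356] q [ 0.31  0.72  1.66 -0.    0.75  1.38]
```

Call:
step_arm(
  rows=[
    [0,0,-0.007,0,0,0],
    [0,0,-0.004,0,0,0],
    [0,0,-0.0015,0,0,0],
    [0,0,-0.0008,0,0,0],
    [0,0,0,0,0,0],
  ],
)

```text
time: 40.1
position: [0.5127, 0.2804, 0.215]
tool_rot: [0.969, 0.246, 0.0, 0.0]
ft_force: [-2.8, -2.0, 6.4]
grip_width: 0.0195
grip_force: 50.0
```

```bash
python3 st.py
```

```text
t 40.1 pos [0.5127 0.2804 0.215 ] grasp [0.5128 0.2804 0.051 ] yawY -61.54 tz [ 0. -0. -1.] F [-2.8 -2.   6.4] M [-0.15  0.39 -0.04] w 0.0195 50.0 tray [-0.4413 -0.1363] q [ 0.31  0.74  1.67 -0.    0.73  1.38]
```

Seated, with 6 N of contact. I'll release, lift and back off to a viewpoint.

Call:
step_arm(
  rows=[
    [0,0,0,0,0,0],
    [0,0,0,0,0,0],
    [0,0,0,0,0,0],
    [0,0,0,0,0,0],
    [0,0,0,0,0,0],
    [0,0,0.02,0,0,0],
    [0,0,0.05,0,0,0],
    [0,0,0.05,0,0,0],
    [0,-0.03,0.03,0,0,0],
    [-0.01,-0.06,0.02,0,0,0],
    [-0.02,-0.06,0,0,0,0],
    [0,0,0,0,0,0],
  ],
  jaw=0.07,
)

```text
time: 41.6
position: [0.4819, 0.1295, 0.3832]
tool_rot: [0.97, 0.243, -0.001, 0.0]
ft_force: [-0.2, 0.6, -0.8]
grip_width: 0.0698
grip_force: 0.0
```

Call:
step_arm(
  rows=[
    [-0.02,-0.06,0,0,0,0],
    [-0.01,-0.06,0,0,0,0],
    [0,-0.05,0,0,0,0],
    [0,0,0,0,0,0],
    [0,0,0,0,0,0],
  ],
)

```text
time: 42.22
position: [0.4537, -0.0361, 0.3829]
tool_rot: [0.969, 0.246, -0.0, -0.0]
ft_force: [-0.6, -0.3, 0.2]
grip_width: 0.07
grip_force: 0.0
```

```bash
python3 st.py; python3 flush.py; python3 knob.py
python3 - <<'E'
from h import *
w=cam('wrist');t=cam('top');P=pts(t)
for l in ['scraper','straightedge','beaker_100','bottle_100a']:
    for r in cut_out(l,'top')[:1]:
        m=r['region']&(t['depth']>0);print(l,round(r['confidence'],2),np.round(np.median(P[m],0),3),np.round(r['extent']),np.round(np.percentile(P[m][:,2],95),3))
a=cv2.resize(t['pixels'][110:300,170:510],(800,447));cv2.imwrite('pics/fin.png',a)
E
```

```text
t 42.225 pos [ 0.4537 -0.0361  0.3829] grasp [ 0.4537 -0.036   0.2189] yawY -61.56 tz [-0.     0.001 -1.   ] F [-0.6 -0.3  0.2] M [ 0.03 -0.01  0.02] w 0.07 0.0 tray [-0.1359 -0.0349] q [-0.33  0.33  1.87  0.    0.94  0.75]
wrist no gate
scene gate x [0.0999 0.1028 0.1044] z [0.048  0.0501]
0.0535 56 circ [0.0906 0.0531] xmin 0.0811 gate here [0.1    0.1028]
0 60 circ [ 0.0905 -0.0008] xmin 0.0808 gate here [0.1005 0.1028]
-0.0535 64 circ [ 0.0904 -0.0533] xmin 0.0801 gate here [0.0999 0.1029]
top gate x [0.0924 0.1009 0.1041] z [0.0483 0.0516]
0.0535 41 circ [0.0905 0.0511] xmin 0.0803 gate here [0.0926 0.1005]
0 41 circ [ 0.0902 -0.0014] xmin 0.08 gate here [0.0995 0.1011]
top 27 [0.0469 0.1158 0.0462] lever deg 164.85085876216075 0.0015
scene 28 [0.0466 0.1169 0.0461] lever deg 165.03664901504314 0.0009
scraper 0.7 [ 0.472 -0.271  0.046] [450. 236.  35.  76.] 0.056
straightedge 0.9 [0.503 0.273 0.017] [236. 190.  28.  43.] 0.066
beaker_100 0.97 [0.63  0.387 0.034] [195. 140.  27.  27.] 0.069
bottle_100a 0.83 [0.541 0.374 0.07 ] [195. 173.  30.  24.] 0.096
```

View pics/fin.png

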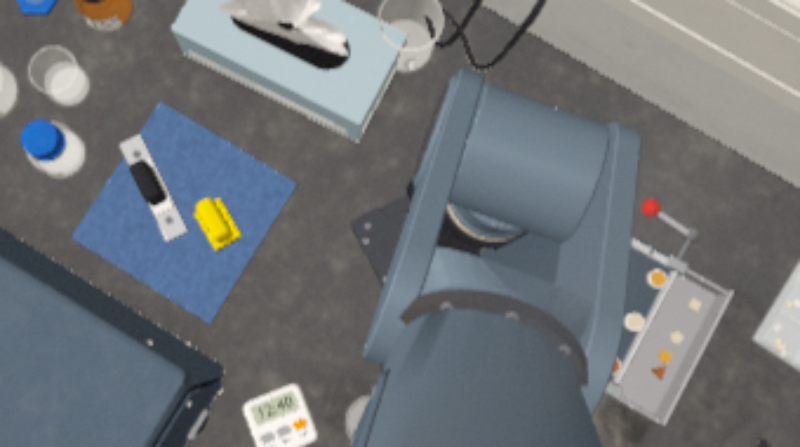

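Both tools stand on the mat at (150,188) and (217,222), the beaker and bottle haven't moved, the gate is shut, the pellets are in a row against it, and the crumbs are in the trough.

```bash
python3 -c "
from rig import hand_in
print(hand_in())"
```

```text
the job is handed in; nothing more can be done
None
```

The job is handed in: all 4 crumbs are in the trough, the gate is fully shut, the 3 pellets lie flush against it in one row (within about 0.3 mm by camera), both tools stand on the mat, and the beaker and bottle are where they were; the gripper body did lean on the cabinet front early on, at about 12 N (limit 40 N).

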